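# Load the tube mixer

### The job

Someone has left a ballpoint pen in the clips of the tube mixer: pull it out and lay it flat on the bare worktop. Then fill the mixer: press the two loose sample tubes down into the two free stations until both spring clips of the station have snapped around the tube's body, caps pointing away from the console like the tube that is already loaded. Leave that tube clipped in its place and do not push the other things on the bench about.

Things in the scene. Friction and masses are not known exactly. Their poses are not given: they have to be found in the camera images.
- mixer: tube mixer, fixed, on a part of the worktop 1.5 mm above z = 0; origin under the middle of its clip stations, x along them towards its console. Heights from the origin: grey-topped white bed 16 mm (x = -65 to +115, y = -80 to +80 mm), console (x = 63 to 113 mm) 26 mm, its knob 38 mm. Three parallel stations at y = +52, 0, -52 mm, each with two spring clips at x = -22 and +22 mm
- station_left (a point): axis of a tube seated in the station at mixer y = +52 mm, midway between its two clips, 40 mm above its origin; axes as the mixer's. Each clip is 8 mm wide along x; 36 mm lie free between the two, where gripper fingers fit
- station_mid (a point): the same point for the middle station, mixer y = 0. Each clip: a saddle (top at z = 33.7 mm) between two hinged steel fingers that rise to z = 53 mm; their lips, at z = 45 mm, stand 8 mm apart and flare to about 16 mm at the top
- station_right (a point): the same point for the station at mixer y = -52 mm. Pressing a tube's 12.6 mm body down through the lips of both clips takes roughly 5 to 10 N in all; the lips then close over it
- tube_a: loose capped sample tube, 92 mm long: round body 12.6 mm in diameter for the first 75 mm, then a cap 15.4 mm in diameter and 17 mm long; 14 g. Origin at the centre of the round (bottom) end; its z axis runs along the tube towards the cap. Lies on the worktop.
- tube_b: loose capped sample tube, 92 mm long: round body 12.6 mm in diameter for the first 75 mm, then a cap 15.4 mm in diameter and 17 mm long; 14 g. Origin at the centre of the round (bottom) end; its z axis runs along the tube towards the cap. Lies on the worktop.
- tube_loaded: tube already clipped in the mixer, in the middle or the left station, as it should be; capped sample tube, 92 mm long: round body 12.6 mm in diameter for the first 75 mm, then a cap 15.4 mm in diameter and 17 mm long; 14 g. Origin at the centre of the round (bottom) end; its z axis runs along the tube towards the cap. Its round end is at mixer x = +34 mm, its cap away from the console.
- pen: ballpoint pen, 142 mm long, 10.4 mm in diameter, 9 g, held by the clips of the middle or left station. Origin at the middle of its length on its underside (its axis is 5.2 mm above), y along the pen. In the clips its middle is about 34 mm from the middle of the station, towards the console; pulling it up out of both clips takes some newtons.
- timer: white bench timer 60 x 66 x 18 mm lying among the tubes. A desktop PC 94 mm high begins behind them at world x = 0.53, y > 0.22 m; the monitor overhangs above it. Origin at the centre of its underside, z up.
- strip_bottle: bottle with black cap, diameter 52, 114 mm high, between mixer and printer; the worktop in front of it is bare along x at world y = -0.145 m, x = 0.37 to 0.53. Origin at the centre of its underside, z up.
- sanitiser: pump bottle 76 x 62 x 181 mm, right of the mixer. Origin at the centre of its underside, z up.
- tally_counter: grey hand counter 50 x 50 x 25 mm, right of the mixer. Origin at the centre of its underside, z up.
- usb_stick: black memory stick 18 x 56 x 8 mm, left of the printer, y along its length. Origin at the centre of its underside, z up.
- tape_roll: roll of tape, diameter 58, 18 mm high, at the left. Origin at the centre of its underside, z up.
- dropper: dropper bottle, diameter 31, 88 mm high, at the left. Origin at the centre of its underside, z up.

How it is judged:
By the outcome, as a careful person would: the job done as asked, in the order asked, and still so for the second after the job is handed in, with the robot touching nothing.
It also fails if it takes over 72 s, if anything falls off the work surface, if the arm or the gripper's body presses on something with over 40 N, if the wrist force passes 120 N, or if a joint passes its speed limit or range.

### The arm

A 6-joint arm with a two-finger parallel gripper is mounted at the origin on a cart in front of the work surface, level with it; the furniture and walls round the work are solid. World frame = base frame: x ahead of the robot, y to its left, z up, the work surface at z = 0. Lengths are in m, angles in rad, forces in N, time in s.
With the tool pointing down it reaches from about 0.325 to 0.775 m from the base axis. Payload 5.5 kg.
Tool frame: the origin (TCP) lies midway between the tips of the shut fingers; the grasp point (between the pads) lies hold_point_z behind it (hold_point_z is the distance from the TCP to the grasp point, in m); z points along the fingers, y is the line along which they close (so a half turn about z gives the same grasp; the last joint's range is limited). The gripper opens to 88 mm and grips with 3 to 60 N. Pads are 20 mm wide; open, the fingers measure 115 mm over their backs; the gripper's body (75 mm by 178 mm) begins 61 mm behind the grasp point.
Start: joints at [1.154, 0.091, 1.231, -0, 1.82, -0.057], TCP at [0.211, 0.562, 0.223] pointing down, gripper open.
Joint ranges: [-2.87, 2.87], [-0.86, 2.18], [0.17, 2.46], [-1.51, 4.65], [0.06, 2.69], [-2.65, 2.65]. Speed limits (rad/s): [2.57, 2.57, 3.01, 3.14, 3.14, 3.14].

### API

Orientations are given as a unit quaternion [w, x, y, z].
In Python, from station import state, capture, camera_model, sign_off, boxes_of, landmark_of, hold_point_z gives the robot as it stands.
- The arm moves only by the tool servo_tool, never from a script. Its argument "increments" is a list of rows, each a list of 5 numbers: the shift along the tool's x, y, z in m, then the turn about the tool's z in rad, then the closure, from -1 (fully open) to 1 (shut). In form: [[dx, dy, dz, yaw, grip], ...]. A call has 1 to 12 rows; each row shifts and turns the commanded pose from where the row before left it, along the tool's axes as they then stand; what a row does not reach is not made up. A row lasts 1/8 s, in which the tool goes at most 62.5 mm and 10.7 degrees, less where a joint would pass 70% of its speed; a pose out of reach is approached as far as the arm can. A call with a gripper value outside its range is refused whole. The fingers move at their own pace and stop on an object; "grip_force" is the grip in N (left out, the last holds). Time passes only in rows, so rows that do not move let the fingers close. It gives the time, the measured TCP pose, the force, the opening and the grip force at its end, in the units of the state.
- state(): the state, without advancing time (a new reading comes with each control period).
- capture(name): name is "side" or "top"; returns the picture (480x640x3 uint8, blue, green, red); there is no depth.
- camera_model(name): a dict with "intrinsics" (3x3 intrinsics, pixels), "k1" (the pictures are not rectified: a ray, as slopes to the right and down, at radius r is drawn at 1 + k1 r^2 times it, then the intrinsics apply), "R" (3x3) and "t" (3): a world point X has camera coordinates R X + t. Camera axes: x right, y down, z forward; pixel columns grow to the right and rows downward; lengths in m; the calibration is good to about 2 mm. A picture is of the moment at which its call begins. camera_model takes no time and is no camera call.
- sign_off(): hands the job in; it is judged then, once.
Trained networks look in the newest picture that a camera, given by its name, has taken for a name from the list of things; names that differ only in an ending like _2 or _b are one class to them, and where a whole thing is asked for, a point or a joint stands for the part that bears it (a point fixed in the world has none). Each returns a list of dicts, best first, with "score" (0 to 1); they miss things now and then, are a little off and sometimes report something else, mostly with a low value. They report only what shows in the picture. A call takes as long as a camera call.
- boxes_of(camera, target): "rect" ([left, top, right, bottom] in pixels, round what is visible of it).
- landmark_of(camera, target): "at" ([column, row] in pixels: a listed point, or the origin of a listed thing).
The state is a dict: "clock": time; "q": joint angles; "joint_vel": joint speeds; "tau": joint torques, N m; "tool_pos": TCP position; "eef_rot": TCP orientation; "wrist_force": force on the tool from outside, world axes, zero at the start; "moment": the same for the moment, N m; "width": finger opening in m; "finger_force": force on a finger pad.
Only numpy, scipy, OpenCV 4.12 (cv2) and the standard library are available. Lean on these libraries where they do the work, as an engineer would, in place of code of your own. Each camera call takes 0.05 s, during which the arm holds its last target. There are 200 camera calls.

## Working session

There is one attempt and no reset: what is moved stays moved. The work goes in short steps, Python scripts to look and compute and a tool call to move; the robot and the scene stay as the last step left them, time stands still between calls to the robot, and variables do not carry over. Pictures are saved under pics/ and viewed, at most 10 in all, crops included, and the job is handed in when it is done.

Besides the shell and the picture viewer there is one more tool, called after "Call:" as name([rows], argument=value, ...), one row to a line, values as JSON. servo_tool: Moves the arm, as the interface text tells. Its arguments: {"type":"object","properties":{"increments":{"type":"array","items":{"type":"array","items":{"type":"number"}}},"grip_force":{"type":"number"}},"required":["increments"]}

```bash
mkdir -p pics; ls; cat > h.py <<'E'
import numpy as np, cv2
from station import *
def ray(cam,px):
    m=camera_model(cam);K=np.array(m["intrinsics"]);R=np.array(m["R"]);t=np.array(m["t"])
    d=np.array([m["k1"],0,0,0,0],float)
    u=cv2.undistortPoints(np.array([[px]],float),K,d)[0,0]
    return -R.T@t, R.T@np.array([u[0],u[1],1.])
def onz(cam,px,z):
    o,d=ray(cam,px); return o+d*(z-o[2])/d[2]
def tri(p1,p2,c1="side",c2="top"):
    o1,d1=ray(c1,p1);o2,d2=ray(c2,p2)
    A=np.stack([d1,-d2],1);s=np.linalg.lstsq(A,o2-o1,rcond=None)[0]
    a=o1+s[0]*d1;b=o2+s[1]*d2
    return (a+b)/2,np.linalg.norm(a-b)
def proj(cam,X):
    m=camera_model(cam);R=np.array(m["R"])
    return cv2.projectPoints(np.array(X,float).reshape(-1,1,3),cv2.Rodrigues(R)[0],np.array(m["t"],float),np.array(m["intrinsics"]),np.array([m["k1"],0,0,0,0],float))[0][:,0]
E
python3 - <<'E'
from h import *
np.set_printoptions(precision=4,suppress=True)
s=state();print(s);print(hold_point_z if not callable(hold_point_z) else hold_point_z())
for c in("side","top"):
    im=capture(c);cv2.imwrite(f"pics/{c}0.png",im);m=camera_model(c)
    print(c,-np.array(m["R"]).T@m["t"],m["R"],m["intrinsics"],m["k1"])
    for t in("station_left","station_mid","station_right","mixer","tube_a","pen","timer","tube_loaded"):
        print(t,[(np.round(d["at"],1).tolist(),round(d["score"],2)) for d in landmark_of(c,t)][:4],[(np.round(d["rect"]).tolist(),round(d["score"],2)) for d in boxes_of(c,t)][:4])
print(state()["clock"])
E
```

```text
pics
{'clock': 0.0, 'q': array([ 1.1543,  0.0918,  1.2319, -0.    ,  1.8198, -0.0567]), 'joint_vel': array([ 0.0003, -0.0004,  0.0005, -0.0006,  0.0003, -0.0001]), 'tau': array([ -0.0001, -44.647 , -40.6433,   0.0697,   0.0298,  -0.0001]), 'tool_pos': array([0.2111, 0.5613, 0.2215]), 'eef_rot': array([-0.0002,  0.1789,  0.9839, -0.001 ]), 'wrist_force': array([-1.0515,  0.2597, -0.2954]), 'moment': array([-0.0378,  0.0299, -0.0014]), 'finger_force': 0.0, 'width': 0.08801288659648145}
0.0187
side [-0.2181  1.1377  0.7222] [[-0.8682 -0.4955 -0.0263]
 [-0.1942  0.388  -0.901 ]
 [ 0.4567 -0.7771 -0.433 ]] [[469.0472   0.     320.9794]
 [  0.     469.0472 240.6582]
 [  0.       0.       1.    ]] -0.004806839774700873
station_left [([357.7, 227.5], 0.89)] [([331.0, 216.0, 387.0, 238.0], 0.72)]
station_mid [([361.4, 218.7], 0.74)] [([328.0, 210.0, 390.0, 236.0], 0.73)]
station_right [([370.0, 212.4], 0.8), ([360.9, 230.6], 0.48)] [([326.0, 212.0, 389.0, 239.0], 0.77), ([213.0, 320.0, 233.0, 346.0], 0.21)]
mixer [([364.3, 233.1], 0.83)] [([326.0, 212.0, 388.0, 239.0], 0.77)]
tube_a [([335.8,
[... 593 characters left out ...]
3.0, 452.0, 288.0], 0.85), ([502.0, 207.0, 545.0, 241.0], 0.32)]
station_mid [([420.8, 259.6], 0.83)] [([391.0, 219.0, 451.0, 287.0], 0.76)]
station_right [([442.7, 260.8], 0.93)] [([391.0, 218.0, 451.0, 287.0], 0.71), ([131.0, 260.0, 151.0, 278.0], 0.19)]
mixer [([421.7, 263.4], 0.97)] [([392.0, 221.0, 450.0, 285.0], 0.82)]
tube_a [([333.7, 263.8], 0.65), ([220.2, 275.7], 0.63), ([403.0, 247.7], 0.2)] [([301.0, 262.0, 332.0, 271.0], 0.52), ([189.0, 271.0, 223.0, 280.0], 0.42)]
pen [([421.6, 246.6], 0.76)] [([419.0, 224.0, 424.0, 275.0], 0.56)]
timer [([275.8, 266.8], 0.65)] [([262.0, 254.0, 292.0, 279.0], 0.63)]
tube_loaded [([402.8, 247.3], 0.45)] [([404.0, 255.0, 408.0, 283.0], 0.65)]
1.7
```

```bash
python3 - <<'E'
from h import *
a=cv2.imread("pics/top0.png");b=cv2.imread("pics/side0.png")
cv2.imwrite("pics/top0c.png",cv2.resize(a[180:330,160:480],None,fx=2.5,fy=2.5,interpolation=cv2.INTER_CUBIC))
cv2.imwrite("pics/side0c.png",cv2.resize(b[190:340,200:420],None,fx=3.5,fy=3.5,interpolation=cv2.INTER_CUBIC))
np.set_printoptions(precision=4,suppress=True)
for n,p,q in [("L",[357.7,227.5],[398.6,262.6]),("M",[361.4,218.7],[420.8,259.6]),("R",[370,212.4],[442.7,260.8]),("mix",[364.3,233.1],[421.7,263.4]),("ta",[335.8,255.9],[333.7,263.8]),("tb",[294.5,305.7],[220.2,275.7]),("tb?",[335.8,255.9],[220.2,275.7]),("pen",[357,220.2],[421.6,246.6]),("timer",[310.5,280.7],[275.8,266.8]),("loaded",[348.8,225.5],[402.8,247.3])]:
    print(n,*tri(p,q))
E
```

```text
L [ 0.4439 -0.2466  0.0358] 0.003801754153543093
M [ 0.4539 -0.3043  0.0458] 0.0013160504075413204
R [ 0.4486 -0.3632  0.0501] 0.003189994349051601
mix [ 0.4504 -0.3201 -0.0181] 0.001837404162572674
ta [ 0.4407 -0.07    0.0047] 0.007277530744372123
tb [0.4011 0.2472 0.0087] 0.010333649551175031
tb? [0.3479 0.1907 0.1581] 0.09457998568532291
pen [ 0.4848 -0.3134  0.0312] 0.014552258347745624
timer [ 0.4347  0.0956 -0.002 ] 0.0009896665278125358
loaded [ 0.4868 -0.2599  0.03  ] 0.005081535837290034
```

View pics/top0c.png

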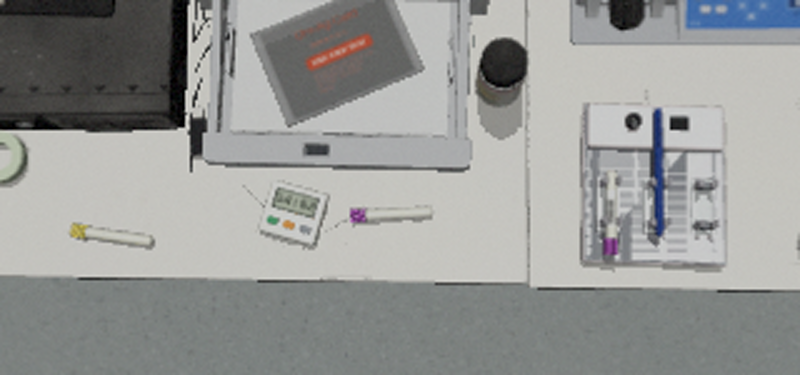

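View pics/side0c.png

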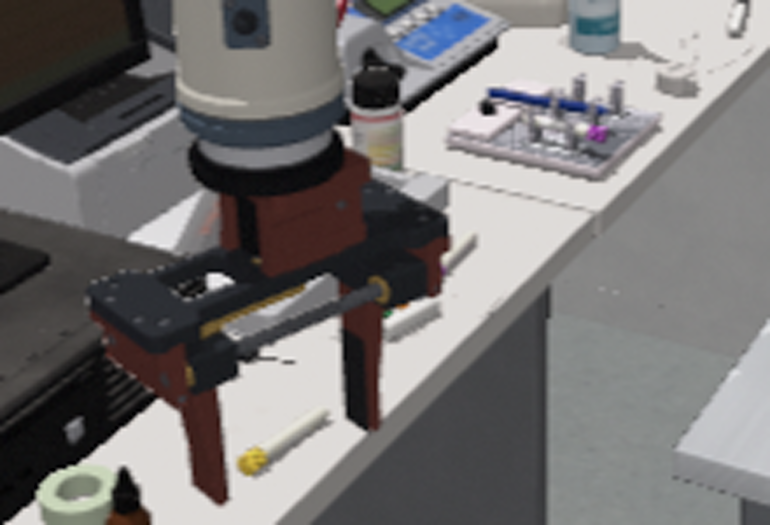

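```bash
python3 - <<'E'
from h import *
np.set_printoptions(precision=4,suppress=True)
a=cv2.imread("pics/top0.png")
f=lambda x0,y0,w,h,s:cv2.resize(a[y0:y0+h,x0:x0+w],None,fx=s,fy=s,interpolation=cv2.INTER_NEAREST)
A=f(388,216,66,74,8)  # 528x592
B=f(296,250,44,30,6);C=f(184,258,44,30,6) #264x180
out=np.zeros((592,800,3),np.uint8);out[:,:528]=A;out[:180,532:796]=B;out[200:380,532:796]=C
cv2.imwrite("pics/z.png",out)
for t in("sanitiser","tally_counter","strip_bottle","dropper","tape_roll"):
    r=[]
    for c in("top","side"):
        d=landmark_of(c,t);r.append(d[0]["at"] if d else None)
    print(t,r,[onz(c,p,0) for c,p in zip(("top","side"),r) if p is not None])
for n,p in [("trayL",[241,246]),("trayR",[348,247])]:print(n,onz("top",p,0.03),onz("top",p,0.1))
print(onz("side",[446/3.5+200,185/3.5+190],0.03),onz("side",[446/3.5+200,185/3.5+190],0.1))
E
```

```text
sanitiser [[515.0, 233.7], [370.2, 204.6]] [array([ 0.5371, -0.5831,  0.    ]), array([ 0.5316, -0.5547, -0.    ])]
tally_counter [[484.9, 278.5], [396.0, 214.5]] [array([ 0.4085, -0.4914,  0.    ]), array([ 0.3952, -0.5008,  0.    ])]
strip_bottle [[357.0, 215.6], [307.4, 243.1]] [array([ 0.585, -0.134,  0.   ]), array([ 0.5765, -0.1196,  0.    ])]
dropper [[145.8, 266.7], [243.1, 354.0]] [array([0.4292, 0.4678, 0.    ]), array([0.4007, 0.4663, 0.    ])]
tape_roll [[160.4, 242.5], [225.6, 335.1]] [array([0.4998, 0.4311, 0.    ]), array([0.4863, 0.4285, 0.    ])]
trayL [0.4875 0.1905 0.03  ] [0.4759 0.1755 0.1   ]
trayR [ 0.4882 -0.1075  0.03  ] [ 0.4766 -0.1051  0.1   ]
[ 0.4839 -0.0994  0.03  ] [0.4129 0.0257 0.1   ]
```

View pics/z.png

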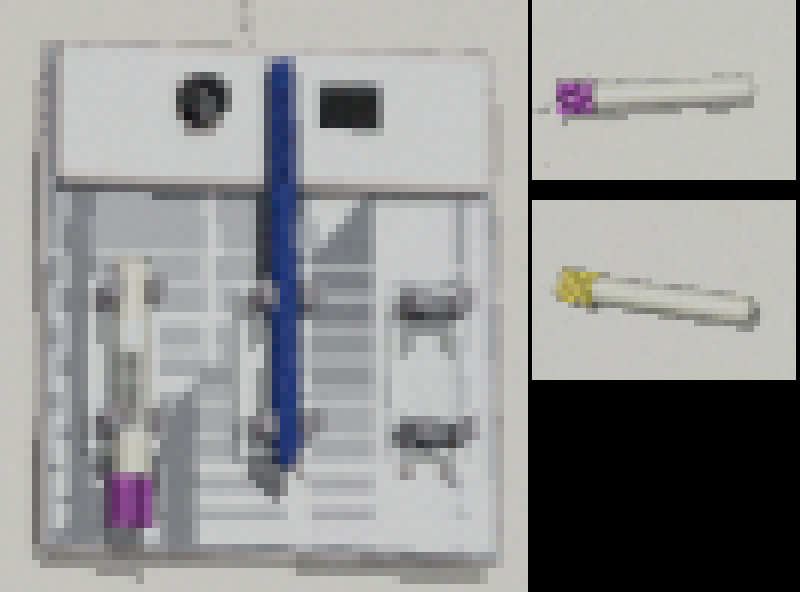

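```bash
cat > fit.py <<'E'
from h import *
from scipy.optimize import least_squares
np.set_printoptions(precision=4,suppress=True)
P=lambda u,v:np.array([u/8-.5+388,v/8-.5+216])
z0=.0015
# (pixel, mixer xyz, useU,useV)
D=[((37,548),(-65,80,16),1,1),((496,552),(-65,-80,16),1,1),((58,183),(63,'w',26),1,1),((490,190),(63,'-w',26),1,1),
((60,43),(113,'w',26),1,1),((488,52),(113,'-w',26),1,1),
((130,258),(34,52,40),1,1),((130,528),(-58,52,40),1,1),((130,472),(-41,52,42),1,1),
((281,58),(105,0,39),1,1),((288,468),(-37,0,39),1,1)]
px=np.array([P(*d[0]) for d in D])
def world(p,l):
    x,y,a=p[:3];l=np.array(l,float)/1000
    return np.stack([x+np.cos(a)*l[:,0]-np.sin(a)*l[:,1],y+np.sin(a)*l[:,0]+np.cos(a)*l[:,1],l[:,2]+z0],1)
def res(p):
    w={'w':p[3]*1000,'-w':-p[3]*1000}
    L=[[w.get(c,c) if isinstance(c,str) else c for c in d[1]] for d in D]
    return (proj("top",world(p,L))-px).ravel()
r=least_squares(res,[.45,-.31,0,.075],loss="soft_l1",f_scale=.7)
if __name__=="__main__":
    print(r.x,np.degrees(r.x[2]));print(res(r.x).reshape(-1,2))
    S=world(r.x,[(0,52,40),(0,0,40),(0,-52,40)]);print(S);print(proj("side",S),proj("top",S))
    S=world(r.x,[(34,52,40),(-58,52,40),(105,0,39),(-37,0,39),(-65,80,16),(-65,-80,16)]);print(proj("side",S))
    Q=lambda u,v:np.array([(u-532)/6-.5,v/6-.5])
    for n,o,pts in [("a",(296,250),[(754,90),(556,98),(593,97)]),("b",(184,258),[(756,110),(556,85),(593,91)])]:
        w=[onz("top",Q(*p)+o,z) for p,z in zip(pts,(.0063,.0077,.0077))]
        d=w[1][:2]-w[0][:2];d/=np.linalg.norm(d)
        print(n,w,np.degrees(np.arctan2(d[1],d[0])),np.linalg.norm(w[1][:2]-w[0][:2]),"grip",w[0][:2]+.034*d, proj("side",[w[0],w[1]]))
E
python3 fit.py
```

```text
[ 0.4516 -0.3111 -0.0159  0.0747] -0.9083816172518026
[[ 0.0709  0.2037]
 [ 1.0384  1.3739]
 [ 0.0104 -0.4652]
 [-0.0523  0.1102]
 [-0.2009 -0.5017]
 [-0.1515 -0.2223]
 [ 0.0249 -0.1462]
 [ 0.0522 -0.2952]
 [ 0.1684  0.3544]
 [-0.0971  0.1038]
 [-0.5223  0.0385]]
[[ 0.4524 -0.2592  0.0415]
 [ 0.4516 -0.3111  0.0415]
 [ 0.4508 -0.3631  0.0415]]
[[356.5592 224.2955]
 [362.9275 219.2387]
 [369.0068 214.4112]] [[403.7874 259.9176]
 [422.9399 260.4489]
 [442.111  260.9793]]
[[348.1682 222.5722]
 [371.2448 227.3116]
 [337.9101 214.5211]
 [372.0812 221.3075]
 [369.5175 236.8328]
 [387.7473 220.7656]]
a [array([ 0.4418, -0.0652,  0.0063]), array([0.4367, 0.0274, 0.0077]), array([0.4374, 0.0101, 0.0077])] 93.17306548292322 0.09271574557067697 grip [ 0.4399 -0.0312] [[333.7032 255.8898]
 [321.1345 268.0309]]
b [array([0.4056, 0.2485, 0.0063]), array([0.4159, 0.3437, 0.0077]), array([0.4133, 0.3259, 0.0077])] 83.83025971698868 0.09569024955025887 grip [0.4093 0.2823] [[291.0402 305.9281]
 [267.6841 322.6489]]
```

Call:
servo_tool([
  [0, 0, 0, -0.172, 0.3],
  [0, 0, 0, -0.172, 0.3],
  [-0.0159, -0.0543, 0, 0, 0.3],
  [-0.0159, -0.0543, 0, 0, 0.3],
  [-0.0159, -0.0543, 0, 0, 0.3],
  [-0.0159, -0.0543, 0, 0, 0.3],
  [-0.0159, -0.0543, 0, 0, 0.3],
  [-0.0159, -0.0543, 0, 0, 0.3],
  [-0.0159, -0.0543, 0, 0, 0.3],
  [-0.0159, -0.0543, 0, 0, 0.3],
  [-0.0159, -0.0543, 0, 0, 0.3],
  [-0.0159, -0.0543, 0, 0, 0.3],
], grip_force=30)

```text
clock: 3.7
tool_pos: [0.3618, 0.0144, 0.223]
eef_rot: [0.001, 0.008, 1.0, 0.0]
wrist_force: [0.3, -0.2, -0.2]
width: 0.0309
finger_force: 0.0
```

Call:
servo_tool([
  [-0.0159, -0.0543, 0, 0, 0.3],
  [-0.0159, -0.0543, 0, 0, 0.3],
  [-0.0159, -0.0543, 0, 0, 0.3],
  [-0.0159, -0.0543, 0, 0, 0.3],
  [-0.0159, -0.0543, 0.0, 0, 0.3],
  [-0.0159, -0.0543, 0.0, 0, 0.3],
  [0, 0, 0.05, 0, 0.3],
  [0, 0, 0.05, 0, 0.3],
  [0, 0, 0, 0, 0.3],
])

```text
clock: 4.82
tool_pos: [0.4497, -0.3096, 0.1177]
eef_rot: [-0.004, 0.008, 1.0, 0.003]
wrist_force: [0.3, 0.7, 0.9]
width: 0.0308
finger_force: 0.0
```

```bash
cat > where.py <<'E'
import sys
from h import *
np.set_printoptions(precision=4,suppress=True)
def pose():
    s=state();w,x,y,z=s["eef_rot"]
    th=np.degrees(np.arctan2(2*(x*y+w*z),1-2*(y*y+z*z)))
    return np.array(s["tool_pos"]),th,s
def to(target,th_t=None):
    p,th,s=pose();d=np.array(target)-p;t=np.radians(th if th_t is None else th_t)
    print("pos",p,"th",round(th,2),"q",s["q"],"w",s["width"],"F",s["wrist_force"],"t",s["clock"])
    yaw=0 if th_t is None else -((np.radians(th_t-th)+np.pi)%(2*np.pi)-np.pi)
    print("yaw first",round(yaw,4),"then tool dx,dy,dz",np.round([d[0]*np.cos(t)+d[1]*np.sin(t),d[0]*np.sin(t)-d[1]*np.cos(t),-d[2]],4),"|d|",np.linalg.norm(d))
E
python3 - <<'E'
from where import *
to([.4516,-.3111,.033],179.1)
ims=[]
for c,x0,y0 in(("top",380,210),("side",310,170)):
    im=capture(c);ims.append(cv2.resize(im[y0:y0+84,x0:x0+80],None,fx=5,fy=7 if 0 else 5,interpolation=cv2.INTER_NEAREST))
    p,th,s=pose();print(c,proj(c,[p]))
cv2.imwrite("pics/a1.png",np.hstack(ims))
E
```

```text
pos [ 0.4497 -0.3096  0.1177] th 179.08 q [-0.6653 -0.0408  1.5501  0.      1.6417 -2.22  ] w 0.030774258951194206 F [0.3486 0.7077 0.8766] t 4.825
yaw first -0.0004 then tool dx,dy,dz [-0.0019 -0.0015  0.0847] |d| 0.08476527362031602
top [[429.1432 256.4562]]
side [[363.0756 198.0893]]
```

View pics/a1.png

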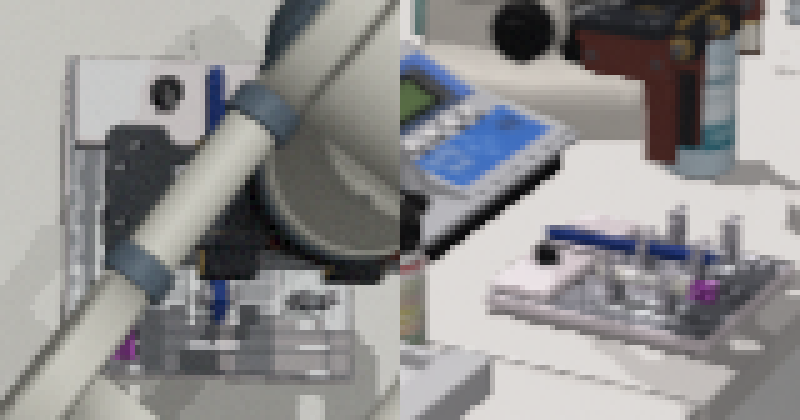

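Call:
servo_tool([
  [-0.002, -0.0015, 0.03, 0, 0.3],
  [0, 0, 0.03, 0, 0.3],
  [0, 0, 0.0247, 0, 0.3],
  [0, 0, 0, 0, 0.3],
  [0, 0, 0, 0, 0.6],
  [0, 0, 0, 0, 0.7],
])

```text
clock: 5.68
tool_pos: [0.455, -0.3135, 0.0405]
eef_rot: [0.002, 0.008, 1.0, -0.001]
wrist_force: [-0.1, -0.4, 0.1]
width: 0.0151
finger_force: 0.0
```

```bash
python3 - <<'E'
from where import *
to([.4516,-.3111,.033],179.1);print(pose()[2]["finger_force"])
E
```

```text
pos [ 0.455  -0.3135  0.0405] th 179.1 q [-0.6648  0.0022  1.6463 -0.      1.4893 -2.2199] w 0.01506474785353265 F [-0.1141 -0.4374  0.0818] t 5.675
yaw first 0.0 then tool dx,dy,dz [0.0034 0.0023 0.0075] |d| 0.008584211569150027
0.0
```

Call:
servo_tool([
  [0, 0, 0, 0, 0.7],
  [0, 0, 0, 0, 0.7],
])

```text
clock: 5.92
tool_pos: [0.454, -0.3128, 0.0384]
eef_rot: [0.0, 0.008, 1.0, -0.0]
wrist_force: [0.3, 0.7, 0.0]
width: 0.0132
finger_force: 0.0
```

```bash
python3 - <<'E'
from where import *
to([.4516,-.3111,.033],179.1);print(pose()[2]["finger_force"])
E
```

```text
pos [ 0.454  -0.3128  0.0384] th 179.09 q [-0.6649  0.0035  1.6488  0.      1.4887 -2.2199] w 0.013172401893693656 F [0.314  0.7344 0.0281] t 5.925
yaw first -0.0001 then tool dx,dy,dz [0.0025 0.0016 0.0054] |d| 0.006166196181455134
0.0
```

Call:
servo_tool([
  [0, 0, 0, 0, 0.7],
  [0, 0, 0, 0, 0.7],
  [0, 0, 0, 0, 0.7],
  [0, 0, 0, 0, 0.7],
])

```text
clock: 6.42
tool_pos: [0.4539, -0.3126, 0.0379]
eef_rot: [-0.0, 0.008, 1.0, 0.0]
wrist_force: [-0.6, -0.3, 0.3]
width: 0.0133
finger_force: 0.0
```

Call:
servo_tool([
  [0, 0, 0, 0, 1],
  [0, 0, 0, 0, 1],
  [0, 0, 0, 0, 1],
])

```text
clock: 6.8
tool_pos: [0.4539, -0.3126, 0.0379]
eef_rot: [-0.0, 0.008, 1.0, 0.0]
wrist_force: [1.2, -0.1, -1.0]
width: 0.0094
finger_force: 30.0
```

```bash
python3 - <<'E'
from where import *
to([.4516,-.3111,.033],179.1);print(pose()[2]["finger_force"])
E
```

```text
pos [ 0.4539 -0.3126  0.0379] th 179.09 q [-0.6649  0.0039  1.6493  0.0001  1.4884 -2.2199] w 0.009419783972663598 F [ 1.2338 -0.1368 -0.9744] t 6.8
yaw first -0.0001 then tool dx,dy,dz [0.0023 0.0014 0.0049] |d| 0.005568609118363048
29.967663288116455
```

Call:
servo_tool([
  [0, 0, 0, 0, 0.5],
  [0, 0, 0, 0, 0.5],
  [0, 0, 0.006, 0, 0.5],
  [0, 0, 0, 0, 0.5],
  [0, 0, 0, 0, 0.5],
  [0, 0, 0, 0, 0.5],
  [0, 0, 0, 0, 1],
  [0, 0, 0, 0, 1],
  [0, 0, 0, 0, 1],
  [0, 0, 0, 0, 1],
])

```text
clock: 8.05
tool_pos: [0.4539, -0.3126, 0.0319]
eef_rot: [0.0, 0.008, 1.0, 0.0]
wrist_force: [0.4, 1.3, -0.2]
width: 0.0098
finger_force: 30.0
```

```bash
python3 - <<'E'
from where import *
to([.4516,-.3111,.033],179.1);print(pose()[2]["finger_force"])
E
```

```text
pos [ 0.4539 -0.3126  0.0319] th 179.1 q [-0.6648  0.0082  1.6559  0.0002  1.4775 -2.2199] w 0.009754080670339437 F [ 0.3788  1.2763 -0.2455] t 8.05
yaw first -0.0 then tool dx,dy,dz [ 0.0024  0.0014 -0.0011] |d| 0.0029572734422675007
29.968486726284027
```

Call:
servo_tool([
  [0, 0, -0.01, 0, 1],
  [0, 0, -0.015, 0, 1],
  [0, 0, -0.02, 0, 1],
  [0, 0, -0.03, 0, 1],
  [0, 0, -0.03, 0, 1],
  [0.006, 0.028, 0, 0, 1],
  [0.006, 0.028, 0, 0, 1],
  [0.006, 0.028, 0, 0, 1],
  [0.006, 0.028, 0, 0, 1],
  [0.006, 0.028, 0, 0, 1],
  [0.006, 0.028, 0, 0, 1],
  [0, 0, 0, 0, 1],
])

```text
clock: 9.55
tool_pos: [0.4209, -0.1432, 0.139]
eef_rot: [0.001, 0.007, 1.0, -0.001]
wrist_force: [0.7, 0.4, -0.3]
width: 0.0097
finger_force: 30.0
```

```bash
python3 - <<'E'
from where import *
to([.418,-.145,.002],180);p,th,s=pose();print(s["finger_force"])
a=capture("top");b=capture("side");
print("tip",proj("top",[p]),proj("side",[p]))
f=lambda a,x0,y0:cv2.resize(a[y0:y0+100,x0:x0+100],None,fx=4,fy=4,interpolation=cv2.INTER_NEAREST)
cv2.imwrite("pics/b.png",np.hstack([f(a,350,200),f(b,290,180)]))
E
```

```text
pos [ 0.4209 -0.1432  0.139 ] th 179.23 q [-0.4046 -0.34    1.7746  0.0001  1.7039 -1.9618] w 0.009740984394518606 F [ 0.7301  0.4238 -0.3492] t 9.55
yaw first -0.0135 then tool dx,dy,dz [ 0.0029 -0.0018  0.137 ] |d| 0.13702914998924182
29.968666434288025
tip [[363.7404 266.6314]] [[350.0028 211.5459]]
```

View pics/b.png

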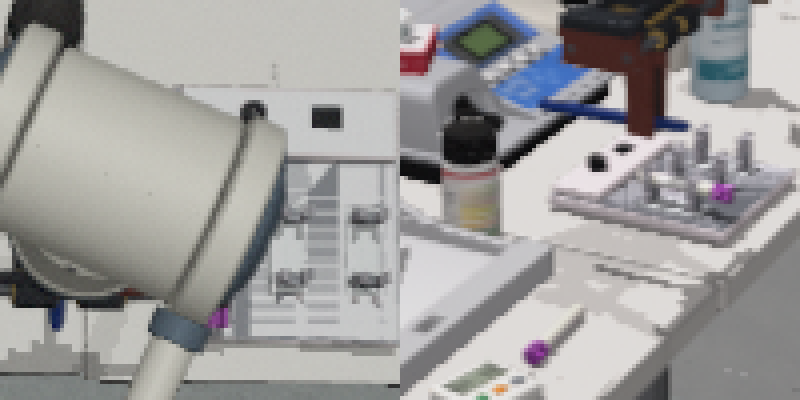

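Call:
servo_tool([
  [0.003, 0.005, 0.025, -0.013, 1],
  [0, 0, 0.025, 0, 1],
  [0, 0, 0.025, 0, 1],
  [0, 0, 0.025, 0, 1],
  [0, 0, 0.02, 0, 1],
  [0, 0, 0.005, 0, 1],
  [0, 0, 0, 0, 1],
  [0, 0, 0, 0, 1],
  [0, 0, 0, 0, 1],
])

```text
clock: 10.78
tool_pos: [0.4182, -0.1394, 0.0129]
eef_rot: [0.001, 0.001, 1.0, -0.0]
wrist_force: [1.0, -0.7, 0.5]
width: 0.0093
finger_force: 30.0
```

```bash
python3 - <<'E'
from where import *
to([.418,-.138,.001],180)
E
```

```text
pos [ 0.4182 -0.1394  0.0129] th 179.84 q [-0.3989 -0.292   1.962  -0.      1.4699 -1.9668] w 0.00930946083839265 F [ 0.9682 -0.7401  0.5138] t 10.775
yaw first -0.0028 then tool dx,dy,dz [0.0002 0.0014 0.0119] |d| 0.011986353331597008
```

Call:
servo_tool([
  [0, 0.0015, 0.004, 0, 1],
  [0, 0, 0.003, 0, 1],
  [0, 0, 0.002, 0, 1],
  [0, 0, 0.002, 0, 1],
  [0, 0, 0, 0, 1],
  [0, 0, 0, 0, 1],
])

```text
clock: 11.52
tool_pos: [0.4177, -0.1376, 0.001]
eef_rot: [0.0, 0.001, 1.0, -0.0]
wrist_force: [0.7, -0.8, -0.7]
width: 0.0097
finger_force: 30.0
```

Call:
servo_tool([
  [0, 0, 0, 0, 0.7],
  [0, 0, 0, 0, 0.65],
  [0, 0, 0, 0, 0.55],
  [0, 0, 0, 0, 0.5],
  [0, 0, -0.02, 0, 0.5],
  [0, 0, -0.04, 0, 0.5],
  [0, 0, -0.05, 0, 0.2],
  [0, 0, -0.05, 0, 0.2],
  [0, 0.05, 0, 0, 0.2],
  [0, 0.05, 0, 0, 0.2],
  [0, 0, 0, 0, 0.2],
])

```text
clock: 12.9
tool_pos: [0.4179, -0.0351, 0.1613]
eef_rot: [0.0, -0.001, 1.0, 0.0]
wrist_force: [0.3, -0.5, 0.3]
width: 0.0355
finger_force: 0.0
```

```bash
python3 - <<'E'
from where import *
to([.4399,-.0312,.12],93.2)
a=capture("top");b=capture("side");
print(landmark_of("side","pen")[:1],boxes_of("side","pen")[:1],landmark_of("top","pen")[:1])
f=lambda a,x0,y0:cv2.resize(a[y0:y0+100,x0:x0+100],None,fx=4,fy=4,interpolation=cv2.INTER_NEAREST)
cv2.imwrite("pics/c.png",np.hstack([f(a,300,200),f(b,290,180)]))
E
```

```text
pos [ 0.4179 -0.0351  0.1613] th -179.89 q [-0.1656 -0.4113  1.7893  0.0007  1.7628 -1.7382] w 0.035492157785535106 F [ 0.3183 -0.5234  0.2677] t 12.9
yaw first 1.5169 then tool dx,dy,dz [0.0027 0.0221 0.0413] |d| 0.04690888371043309
[{'at': [240.8, 354.9], 'score': 0.73}] [] [{'at': [356.2, 261.6], 'score': 0.44}]
```

View pics/c.png

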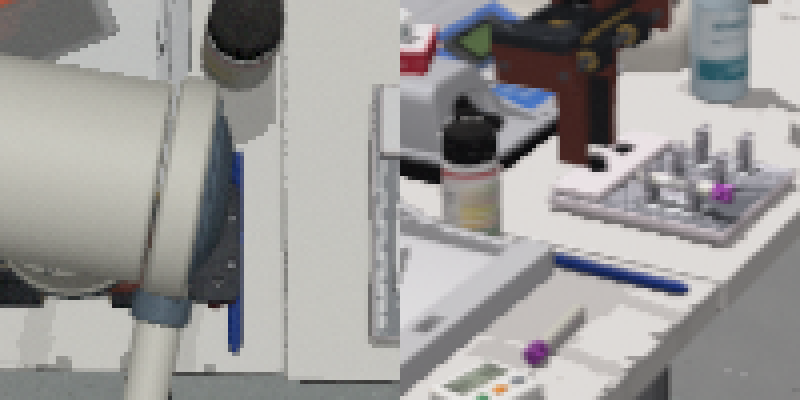

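```bash
python3 - <<'E'
from where import *
for x in(.379,.45,.521):print(proj("top",[[x,-.1376,.0052]]),proj("side",[[x,-.1376,.0052]]))
b=capture("side");a=capture("top")
for n,im in(("top",a),("side",b)):
    m=((im[:,:,0].astype(int)-im[:,:,2])>60)&(im.sum(2)<330)
    m[:, :]&=True
    x0,y0,x1,y1=(345,225,370,300) if n=="top" else (325,240,365,257)
    ys,xs=np.nonzero(m[y0:y1,x0:x1]);ys+=y0;xs+=x0
    for k in np.unique(ys if n=="top" else xs)[::6]:
        print(n,k,(xs[ys==k] if n=="top" else ys[xs==k]).mean())
    print(n,ys.min(),ys.max(),xs.min(),xs.max())
E
```

```text
[[358.2858 287.3089]] [[360.429  251.1724]]
[[358.321  261.9785]] [[341.6378 246.9355]]
[[358.3501 237.1475]] [[323.589  242.8661]]
top 277 358.0
top 283 358.0
top 277 287 357 359
side 329 244.5
side 335 246.0
side 341 247.5
side 347 248.5
side 353 250.0
side 359 251.5
side 244 252 329 360
```

Call:
servo_tool([
  [0, 0, 0, 0.1685, 0.2],
  [0, 0, 0, 0.1685, 0.2],
  [0, 0, 0, 0.1685, 0.2],
  [0, 0, 0, 0.1685, 0.2],
  [0, 0, 0, 0.1685, 0.2],
  [0, 0, 0, 0.1685, 0.2],
  [0, 0, 0, 0.1685, 0.2],
  [0, 0, 0, 0.1685, 0.2],
  [0, 0, 0, 0.1685, 0.2],
  [0.0027, 0.022, 0.04, 0, 0.2],
  [0, 0, 0, 0, 0.2],
  [0, 0, 0, 0, 0.2],
])

```text
clock: 14.75
tool_pos: [0.4395, -0.0342, 0.1217]
eef_rot: [-0.0, 0.689, 0.725, -0.0]
wrist_force: [-0.1, 0.2, 0.5]
width: 0.0354
finger_force: 0.0
```

```bash
python3 - <<'E'
from where import *
to([.4399,-.0312,.002],93.2)
E
```

```text
pos [ 0.4395 -0.0342  0.1217] th 92.92 q [-0.1548 -0.345   1.8091 -0.0002  1.6779 -0.2057] w 0.03542150821523716 F [-0.0837  0.1914  0.5104] t 14.75
yaw first -0.0049 then tool dx,dy,dz [0.003  0.0006 0.1197] |d| 0.11969839776687131
```

Call:
servo_tool([
  [0.003, 0.0006, 0.025, -0.005, 0.2],
  [0, 0, 0.025, 0, 0.2],
  [0, 0, 0.025, 0, 0.2],
  [0, 0, 0.025, 0, 0.2],
  [0, 0, 0.01, 0, 0.2],
  [0, 0, 0.004, 0, 0.2],
  [0, 0, 0, 0, 0.2],
  [0, 0, 0, 0, 0.2],
  [0, 0, 0, 0, 0.2],
])

```text
clock: 15.88
tool_pos: [0.4406, -0.0308, 0.0076]
eef_rot: [0.0, 0.687, 0.727, 0.0]
wrist_force: [-0.2, -0.3, -0.3]
width: 0.035
finger_force: 0.0
```

Down 6 mm more, then close.

Call:
servo_tool([
  [0, 0, 0.004, 0, 0.2],
  [0, 0, 0.0025, 0, 0.2],
  [0, 0, 0, 0, 0.5],
  [0, 0, 0, 0, 0.65],
  [0, 0, 0, 0, 1],
  [0, 0, 0, 0, 1],
  [0, 0, 0, 0, 1],
], grip_force=30)

```text
clock: 16.75
tool_pos: [0.4402, -0.0307, 0.0004]
eef_rot: [0.0, 0.687, 0.727, -0.0]
wrist_force: [-0.7, -0.9, 1.0]
width: 0.0122
finger_force: 30.1
```

Call:
servo_tool([
  [0, 0, -0.03, 0, 1],
  [0, 0, -0.05, 0, 1],
  [0, 0, -0.05, 0, 1],
  [0, 0, 0, -0.167, 1],
  [0, 0, 0, -0.167, 1],
  [0, 0, 0, -0.167, 1],
  [0, 0, 0, -0.167, 1],
  [0, 0, 0, -0.167, 1],
  [0, 0, 0, -0.167, 1],
  [0, 0, 0, -0.167, 1],
  [0, 0, 0, -0.167, 1],
  [0, 0, 0, -0.167, 1],
])

```text
clock: 18.25
tool_pos: [0.44, -0.0307, 0.1302]
eef_rot: [-0.0, 0.003, 1.0, 0.0]
wrist_force: [-0.1, 0.1, -0.9]
width: 0.0116
finger_force: 30.0
```

```bash
python3 - <<'E'
from where import *
to([.4508,-.3636,.1],179.1);print(pose()[2]["finger_force"])
E
```

```text
pos [ 0.44   -0.0307  0.1302] th 179.67 q [-0.1468 -0.3454  1.7944 -0.      1.6932 -1.7118] w 0.011645829485245262 F [-0.1231  0.0762 -0.9196] t 18.25
yaw first 0.0099 then tool dx,dy,dz [-0.016  -0.3327  0.0302] |d| 0.3344560396752158
29.995111227035522
```

Call:
servo_tool([
  [0, 0, 0, 0.01, 1],
  [-0.0023, -0.0475, 0, 0, 1],
  [-0.0023, -0.0475, 0, 0, 1],
  [-0.0023, -0.0475, 0, 0, 1],
  [-0.0023, -0.0475, 0, 0, 1],
  [-0.0023, -0.0475, 0, 0, 1],
  [-0.0023, -0.0475, 0, 0, 1],
  [-0.0023, -0.0475, 0, 0, 1],
  [0, 0, 0.02, 0, 1],
  [0, 0, 0.02, 0, 1],
  [0, 0, 0, 0, 1],
  [0, 0, 0, 0, 1],
])

```text
clock: 19.75
tool_pos: [0.4495, -0.3625, 0.0907]
eef_rot: [0.0, 0.01, 1.0, -0.0]
wrist_force: [-0.1, -0.1, 0.8]
width: 0.0121
finger_force: 30.0
```

```bash
python3 - <<'E'
from where import *
to([.4508,-.3636,.06],179.1);p,th,s=pose();print(s["finger_force"])
a=capture("top");b=capture("side")
print(proj("top",[p]),proj("side",[p]))
f=lambda a,x0,y0:cv2.resize(a[y0:y0+80,x0:x0+80],None,fx=5,fy=5,interpolation=cv2.INTER_NEAREST)
cv2.imwrite("pics/d.png",np.hstack([f(a,385,215),f(b,320,180)]))
E
```

```text
pos [ 0.4495 -0.3625  0.0907] th 178.83 q [-0.7376  0.0447  1.5126  0.0001  1.5841 -2.2879] w 0.012109294279157091 F [-0.0772 -0.118   0.787 ] t 19.75
yaw first -0.0048 then tool dx,dy,dz [-0.0013 -0.0011  0.0307] |d| 0.030789551923141166
29.995209574699402
[[446.5578 258.9715]] [[369.4852 202.2773]]
```

View pics/d.png

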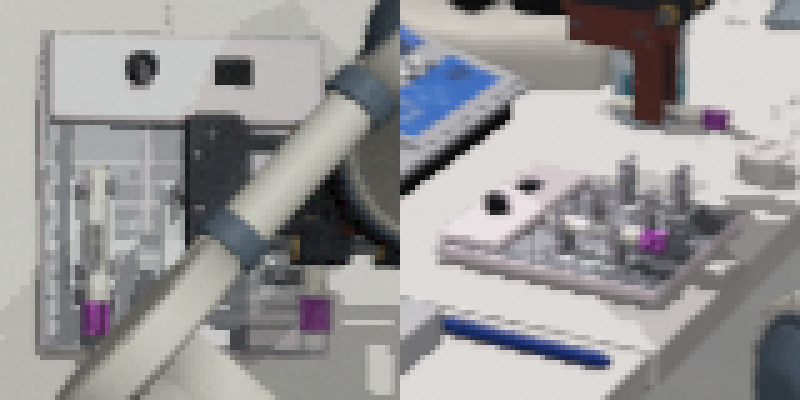

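Call:
servo_tool([
  [-0.0013, -0.0011, 0.015, -0.005, 1],
  [0, 0, 0.015, 0, 1],
  [0, 0, 0.01, 0, 1],
  [0, 0, 0, 0, 1],
  [0, 0, 0, 0, 1],
], grip_force=45)

```text
clock: 20.48
tool_pos: [0.4506, -0.3647, 0.0507]
eef_rot: [0.0, 0.008, 1.0, -0.0]
wrist_force: [0.2, -0.2, 0.0]
width: 0.0113
finger_force: 45.0
```

```bash
python3 - <<'E'
from where import *
to([.4508,-.3636,.0357],179.1)
E
```

```text
pos [ 0.4506 -0.3647  0.0507] th 179.06 q [-0.7392  0.0714  1.5569  0.      1.513  -2.2937] w 0.011311442916556195 F [ 0.2118 -0.1803  0.025 ] t 20.475
yaw first -0.0006 then tool dx,dy,dz [-0.0002  0.0011  0.015 ] |d| 0.015000664187678309
```

Call:
servo_tool([
  [0, 0.001, 0.004, 0, 1],
  [0, 0, 0.003, 0, 1],
])

```text
clock: 20.72
tool_pos: [0.4511, -0.3641, 0.0453]
eef_rot: [0.001, 0.008, 1.0, -0.001]
wrist_force: [-2.5, 1.7, 11.8]
width: 0.0114
finger_force: 45.0
```

Call:
servo_tool([
  [0, 0, 0.003, 0, 1],
  [0, 0, 0.002, 0, 1],
])

```text
clock: 20.98
tool_pos: [0.4515, -0.3642, 0.0403]
eef_rot: [0.001, 0.008, 1.0, -0.001]
wrist_force: [0.5, 1.3, 3.1]
width: 0.0114
finger_force: 45.0
```

Call:
servo_tool([
  [0, 0, 0.002, 0, 1],
  [0, 0, 0.001, 0, 1],
])

```text
clock: 21.22
tool_pos: [0.4504, -0.3635, 0.035]
eef_rot: [-0.0, 0.008, 1.0, 0.0]
wrist_force: [-1.5, 0.2, 3.5]
width: 0.0115
finger_force: 45.0
```

Call:
servo_tool([
  [0, 0, 0.001, 0, 1],
  [0, 0, 0, 0, 1],
  [0, 0, 0, 0, 1],
])

```text
clock: 21.6
tool_pos: [0.4504, -0.3636, 0.0349]
eef_rot: [-0.0, 0.008, 1.0, -0.0]
wrist_force: [-2.0, 0.9, 5.0]
width: 0.0115
finger_force: 45.0
```

Call:
servo_tool([
  [0, 0, -0.0005, 0, 0.7],
  [0, 0, 0, 0, 0.5],
  [0, 0, 0, 0, 0.4],
  [0, 0, -0.02, 0, 0.4],
  [0, 0, -0.03, 0, 0.4],
  [0, 0, -0.04, 0, 0.2],
  [0, 0, -0.05, 0, 0.2],
  [0.01, 0.06, 0, 0, 0.2],
  [0.01, 0.06, 0, 0, 0.2],
  [0.01, 0.06, 0, 0, 0.2],
  [0, 0.06, 0, 0, 0.2],
  [0, 0.06, 0, 0, 0.2],
])

```text
clock: 23.1
tool_pos: [0.4252, -0.0615, 0.1768]
eef_rot: [0.001, 0.008, 1.0, -0.0]
wrist_force: [0.3, -0.7, 0.2]
width: 0.035
finger_force: 0.0
```

```bash
python3 - <<'E'
from where import *
to([.4093,.2823,.12],83.8)
a=capture("top");b=capture("side")
f=lambda a,x0,y0:cv2.resize(a[y0:y0+80,x0:x0+80],None,fx=5,fy=5,interpolation=cv2.INTER_NEAREST)
cv2.imwrite("pics/e.png",np.hstack([f(a,385,215),f(b,320,180)]))
E
```

```text
pos [ 0.4252 -0.0615  0.1768] th 179.03 q [-0.2229 -0.3828  1.7406  0.0001  1.7808 -1.7768] w 0.034990526150626824 F [ 0.3299 -0.6548  0.2069] t 23.1
yaw first 1.6621 then tool dx,dy,dz [ 0.3401 -0.0529  0.0568] |d| 0.3488037010224765
```

View pics/e.png

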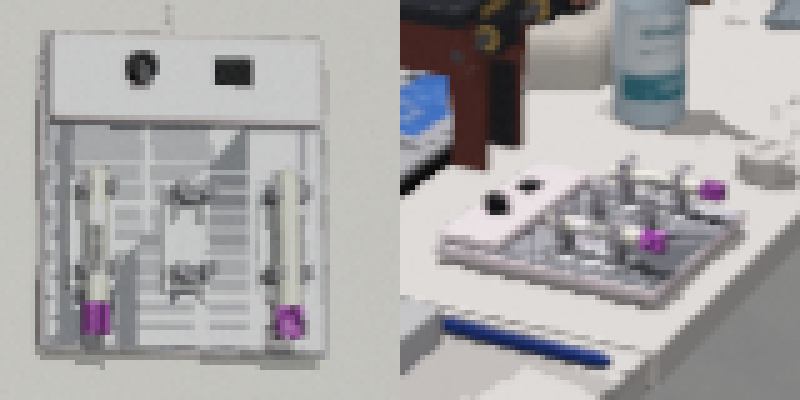

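Call:
servo_tool([
  [0, 0, 0, 0.1662, 0.2],
  [0, 0, 0, 0.1662, 0.2],
  [0, 0, 0, 0.1662, 0.2],
  [0, 0, 0, 0.1662, 0.2],
  [0, 0, 0, 0.1662, 0.2],
  [0, 0, 0, 0.1662, 0.2],
  [0, 0, 0, 0.1662, 0.2],
  [0, 0, 0, 0.1662, 0.2],
  [0, 0, 0, 0.1662, 0.2],
  [0, 0, 0, 0.1662, 0.2],
])

```text
clock: 24.45
tool_pos: [0.4255, -0.064, 0.1763]
eef_rot: [0.001, 0.746, 0.666, 0.0]
wrist_force: [0.1, 0.1, 0.3]
width: 0.0352
finger_force: 0.0
```

Call:
servo_tool([
  [0.0567, -0.0088, 0, 0, 0.2],
  [0.0567, -0.0088, 0, 0, 0.2],
  [0.0567, -0.0088, 0, 0, 0.2],
  [0.0567, -0.0088, 0, 0, 0.2],
  [0.0567, -0.0088, 0, 0, 0.2],
  [0.0567, -0.0088, 0, 0, 0.2],
  [0, 0, 0.03, 0, 0.2],
  [0, 0, 0.03, 0, 0.2],
  [0, 0, 0, 0, 0.2],
  [0, 0, 0, 0, 0.2],
])

```text
clock: 25.7
tool_pos: [0.4103, 0.2806, 0.1169]
eef_rot: [0.0, 0.744, 0.668, 0.001]
wrist_force: [0.0, -0.2, -0.2]
width: 0.035
finger_force: 0.0
```

```bash
python3 - <<'E'
from where import *
to([.4095,.2815,.0012],83.8)
E
```

```text
pos [0.4103 0.2806 0.1169] th 83.8 q [ 0.5315 -0.1858  1.6858 -0.0001  1.6394  0.6398] w 0.035032967186080545 F [ 0.0365 -0.1522 -0.2018] t 25.7
yaw first -0.0001 then tool dx,dy,dz [ 0.0008 -0.0009  0.1157] |d| 0.11567519657213897
```

Call:
servo_tool([
  [0.0008, -0.0009, 0.025, 0, 0.2],
  [0, 0, 0.025, 0, 0.2],
  [0, 0, 0.025, 0, 0.2],
  [0, 0, 0.02, 0, 0.2],
  [0, 0, 0.01, 0, 0.2],
  [0, 0, 0.005, 0, 0.2],
  [0, 0, 0, 0, 0.2],
  [0, 0, 0, 0, 0.2],
  [0, 0, 0, 0, 0.2],
])

```text
clock: 26.82
tool_pos: [0.4089, 0.2818, 0.0056]
eef_rot: [0.0, 0.744, 0.668, 0.001]
wrist_force: [-0.7, -0.7, 0.0]
width: 0.035
finger_force: 0.0
```

Call:
servo_tool([
  [0, 0, 0.003, 0, 0.2],
  [0, 0, 0.0018, 0, 0.2],
  [0, 0, 0, 0, 0.5],
  [0, 0, 0, 0, 0.65],
  [0, 0, 0, 0, 1],
  [0, 0, 0, 0, 1],
  [0, 0, 0, 0, 1],
], grip_force=35)

```text
clock: 27.7
tool_pos: [0.4087, 0.2818, 0.0004]
eef_rot: [0.0, 0.744, 0.668, 0.0]
wrist_force: [-0.3, -0.7, 3.8]
width: 0.0119
finger_force: 35.5
```

Call:
servo_tool([
  [0, 0, -0.03, 0, 1],
  [0, 0, -0.05, 0, 1],
  [0, 0, -0.055, 0, 1],
  [0, 0, 0, 0, 1],
  [0, 0, 0, 0, 1],
])

```text
clock: 28.32
tool_pos: [0.4083, 0.2814, 0.134]
eef_rot: [-0.0, 0.744, 0.668, -0.001]
wrist_force: [0.2, -0.3, -0.6]
width: 0.0117
finger_force: 35.0
```

```bash
python3 - <<'E'
from where import *
to([.4513,-.3118,.1],179.1);p,th,s=pose();print(s["finger_force"])
E
```

```text
pos [0.4083 0.2814 0.134 ] th 83.84 q [ 0.535  -0.1897  1.6589 -0.0001  1.6738  0.6424] w 0.011709146508258793 F [ 0.1959 -0.2961 -0.5653] t 28.325
yaw first -1.6626 then tool dx,dy,dz [-0.0524 -0.5925  0.034 ] |d| 0.5957395008829728
34.96992766857147
```

Call:
servo_tool([
  [0, 0, 0, -0.1663, 1],
  [0, 0, 0, -0.1663, 1],
  [0, 0, 0, -0.1663, 1],
  [0, 0, 0, -0.1663, 1],
  [0, 0, 0, -0.1663, 1],
  [0, 0, 0, -0.1663, 1],
  [0, 0, 0, -0.1663, 1],
  [0, 0, 0, -0.1663, 1],
  [0, 0, 0, -0.1663, 1],
  [0, 0, 0, -0.1663, 1],
])

```text
clock: 29.58
tool_pos: [0.4075, 0.281, 0.1322]
eef_rot: [-0.002, 0.005, 1.0, -0.001]
wrist_force: [0.1, -0.1, 0.1]
width: 0.012
finger_force: 35.0
```

Call:
servo_tool([
  [-0.0048, -0.0539, 0, 0, 1],
  [-0.0048, -0.0539, 0, 0, 1],
  [-0.0048, -0.0539, 0, 0, 1],
  [-0.0048, -0.0539, 0, 0, 1],
  [-0.0048, -0.0539, 0, 0, 1],
  [-0.0048, -0.0539, 0, 0, 1],
  [-0.0048, -0.0539, 0, 0, 1],
  [-0.0048, -0.0539, 0, 0, 1],
  [-0.0048, -0.0539, 0, 0, 1],
  [-0.0048, -0.0539, 0, 0, 1],
  [-0.0048, -0.0539, 0, 0, 1],
  [0, 0, 0, 0, 1],
])

```text
clock: 31.08
tool_pos: [0.4506, -0.3141, 0.1312]
eef_rot: [-0.003, 0.01, 1.0, 0.002]
wrist_force: [-0.2, 1.1, -1.1]
width: 0.012
finger_force: 35.0
```

Call:
servo_tool([
  [0, 0, 0.02, 0, 1],
  [0, 0, 0.02, 0, 1],
  [0, 0, 0, 0, 1],
  [0, 0, 0, 0, 1],
  [0, 0, 0, 0, 1],
], grip_force=45)

```text
clock: 31.7
tool_pos: [0.4528, -0.312, 0.0962]
eef_rot: [0.001, 0.007, 1.0, -0.001]
wrist_force: [0.3, -0.7, 0.1]
width: 0.0117
finger_force: 45.0
```

```bash
python3 - <<'E'
from where import *
to([.4513,-.3116,.052],179.1);p,th,s=pose();print(s["finger_force"])
a=capture("top");b=capture("side")
f=lambda a,x0,y0:cv2.resize(a[y0:y0+80,x0:x0+80],None,fx=5,fy=5,interpolation=cv2.INTER_NEAREST)
cv2.imwrite("pics/f.png",np.hstack([f(a,385,215),f(b,320,180)]))
E
```

```text
pos [ 0.4528 -0.312   0.0962] th 179.15 q [-0.6652 -0.0333  1.5812 -0.      1.5919 -2.2212] w 0.011688286771508148 F [ 0.3411 -0.6743  0.0964] t 31.7
yaw first 0.0009 then tool dx,dy,dz [0.0015 0.0004 0.0442] |d| 0.04421557990507526
44.96667802333832
```

View pics/f.png

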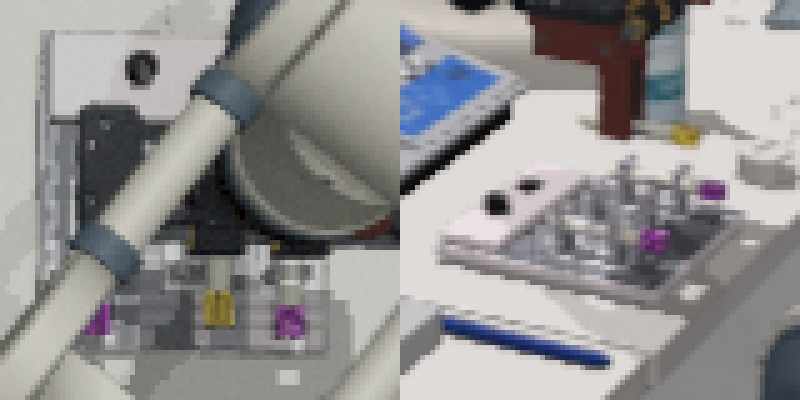

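Call:
servo_tool([
  [0.0008, 0.0004, 0.015, 0, 1],
  [0, 0, 0.015, 0, 1],
  [0, 0, 0.012, 0, 1],
  [0, 0, 0.003, 0, 1],
  [0, 0, 0, 0, 1],
  [0, 0, 0, 0, 1],
])

```text
clock: 32.55
tool_pos: [0.4518, -0.3118, 0.0508]
eef_rot: [0.0, 0.008, 1.0, -0.0]
wrist_force: [0.5, -0.4, -0.5]
width: 0.0116
finger_force: 45.0
```

Call:
servo_tool([
  [0, 0, 0.004, 0, 1],
  [0, 0, 0.003, 0, 1],
])

```text
clock: 32.8
tool_pos: [0.4522, -0.3122, 0.0451]
eef_rot: [0.001, 0.008, 1.0, -0.001]
wrist_force: [-2.7, 1.0, 11.5]
width: 0.0115
finger_force: 45.0
```

Call:
servo_tool([
  [0, 0, 0.003, 0, 1],
  [0, 0, 0.002, 0, 1],
])

```text
clock: 33.05
tool_pos: [0.4524, -0.3121, 0.0395]
eef_rot: [0.001, 0.008, 1.0, -0.001]
wrist_force: [1.7, -0.1, 2.5]
width: 0.0113
finger_force: 45.0
```

Call:
servo_tool([
  [0, 0, 0.002, 0, 1],
  [0, 0, 0.001, 0, 1],
])

```text
clock: 33.3
tool_pos: [0.4514, -0.3116, 0.0349]
eef_rot: [-0.0, 0.008, 1.0, 0.0]
wrist_force: [-1.0, -0.5, 4.5]
width: 0.011
finger_force: 45.0
```

Call:
servo_tool([
  [0, 0, 0.001, 0, 1],
  [0, 0, 0, 0, 1],
  [0, 0, 0, 0, 1],
])

```text
clock: 33.67
tool_pos: [0.4514, -0.3116, 0.0348]
eef_rot: [-0.0, 0.008, 1.0, -0.0]
wrist_force: [-2.5, 0.6, 5.8]
width: 0.0117
finger_force: 45.0
```

Call:
servo_tool([
  [0, 0, -0.0005, 0, 0.7],
  [0, 0, 0, 0, 0.5],
  [0, 0, 0, 0, 0.45],
  [0, 0, -0.02, 0, 0.45],
  [0, 0, -0.03, 0, 0.45],
  [0, 0, -0.05, 0, 0.2],
  [0, 0, -0.05, 0, 0.2],
  [0.01, 0.06, 0, 0, 0.2],
  [0.01, 0.06, 0, 0, 0.2],
  [0.01, 0.06, 0, 0, 0.2],
  [0, 0.06, 0, 0, 0.2],
  [0, 0, 0, 0, 0.2],
])

```text
clock: 35.17
tool_pos: [0.4254, -0.0678, 0.1867]
eef_rot: [0.002, 0.004, 1.0, 0.0]
wrist_force: [0.4, -0.2, -0.8]
width: 0.0349
finger_force: 0.0
```

```bash
python3 - <<'E'
from where import *
print(state()["tool_pos"])
a=capture("top");b=capture("side")
f=lambda a,x0,y0:cv2.resize(a[y0:y0+80,x0:x0+80],None,fx=5,fy=5,interpolation=cv2.INTER_NEAREST)
cv2.imwrite("pics/g.png",np.hstack([f(a,385,215),f(b,320,180)]))
E
```

```text
[ 0.4254 -0.0678  0.1867]
```

View pics/g.png

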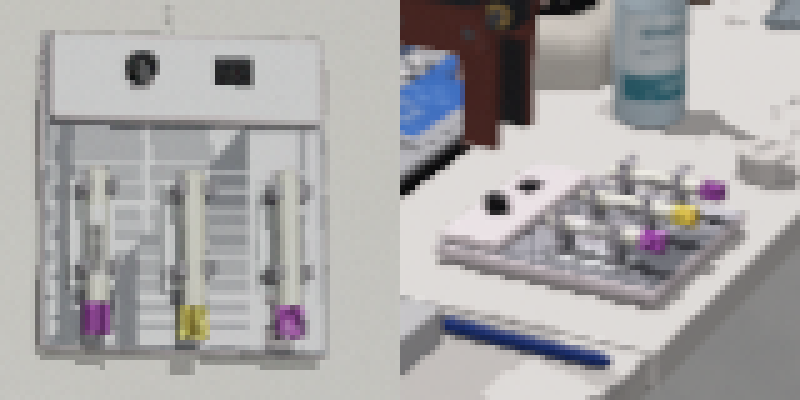

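All three tubes sit parallel at the same height in the clips, with the caps at crop (96,317), (194,322) and (290,322). The pen lies flat at side crop (445–610, 320–362).

```bash
python3 -c "
from station import sign_off
print(sign_off())"
```

```text
the job is handed in; nothing more can be done
None
```

The job is handed in at about 35 s: the pen lies flat on the bare worktop, both loose tubes are pressed into the middle and right stations with caps away from the console, and the loaded tube is still in its clips.

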